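# Hang the tall vase handle on the drying tree

## Task

Turn the drying tree until its one empty branch lies over the pointer on its stand, then hang the tall loose vase handle over the middle of that branch, astride it, and let go, leaving the branch over the pointer. Leave the low, wide handle where it stands.

Things in the scene. Friction and masses are not known exactly. Their poses are not given: they have to be found in the camera images.
- tree (a joint): Angle of the steel drying tree, which turns about the vertical axis of its fixed round stand (180 mm across). 0: empty branch over the pointer, a flat brass tongue on the bench, tip 190 mm from the axis, roughly towards the robot. Grows counter-clockwise from above; starts at 0.8 to 1.8, stops at -3 and 3. Light friction, stays where left. Trunk top 177 mm high; three more branches at 90 degrees bear fixed tall handles.
- free_branch (a point): Top of the middle of the empty branch: 156 mm above the bench, 90 mm from the tree's axis. +x points along the branch inwards to the axis, z up; turns with the tree. The branch is a level round bar 12 mm thick, straight to 150 mm from the axis, its tip turned up 10 mm; push or pinch it from above. Neighbouring handles reach from 76 to 190 mm above the bench.
- tall_handle: Loose arch-shaped vase handle, dark cast ware, about 240 g, 114 mm tall, standing on two feet. Origin: centre of its underside; z up. Legs apart along y: 44 mm free between, 76 mm over legs, 92 mm over feet. 20 mm thick along x (feet 34). Grip the crown (z 80 to 114 mm) from above across the 20 mm. The crown's underside (z 80 mm) rests on the branch when hung; either way round will do.
- low_handle: Low, wide, square handle of the same ware, 60 mm tall, 126 mm over the feet along y, 34 mm along x; origin at the centre of its underside. A bystander, not to be moved. It and the tall handle stand some 20 cm apart, in either order.
Not all that is in view belongs to the job. What is shaped like the tall_handle but purple is not meant.

How it is judged:
On the way:
1. the empty branch is turned over the pointer (within 0.2 rad) before the tall handle is brought to it (value of joint tree between -0.2 and 0.2 rad and distance between tall_handle and free_branch above 0.12 m), for 0.2 s.
At the end, for the whole second after the job is handed in: Empty branch within 0.2 rad of the pointer; tall handle released, at rest, hanging on it: origin 68 to 90 mm below free_branch, within 25 mm across the branch, from 35 mm inwards to 45 mm outwards along it, upright within 0.3 rad, carried by the tree (value of joint tree between -0.2 and 0.2 rad and x of tall_handle in the frame of free_branch between -0.045 and 0.035 m and y of tall_handle in the frame of free_branch between -0.025 and 0.025 m and z of tall_handle in the frame of free_branch between -0.09 and -0.068 m and angle between tall_handle's own z axis and vertical below 0.3 rad and contact force between tall_handle and tree above 0.5 N and linear speed of tall_handle below 0.05 m/s); the robot touches nothing.
It fails at once if the low handle is moved by more than 30 mm (distance of low_handle from where it was at the start of the episode above 0.03 m).
It also fails if it takes over 64 s, if anything falls off the work surface, if the arm or the gripper's body presses on something with over 40 N, if the wrist force passes 120 N, or if a joint passes its speed limit or range.

## Robot

A 6-joint arm with a two-finger parallel gripper is mounted at the origin on the work surface. World frame = base frame: x ahead of the robot, y to its left, z up, the work surface at z = 0. Lengths are in m, angles in rad, forces in N, time in s.
With the tool pointing down it reaches from about 0.35 to 0.975 m from the base axis. Payload 4.9 kg.
Tool frame: the origin (TCP) lies midway between the tips of the shut fingers; the grasp point (between the pads) lies 19 mm behind it; z points along the fingers, y is the direction in which the jaws open and shut (so a half turn about z gives the same grasp; the last joint's range is limited). The gripper opens to 85 mm and grips with 20 to 120 N. Pads are 22 mm wide; open, the fingers measure 114 mm over their backs; the gripper's body (76 mm by 85 mm) begins 54 mm behind the grasp point. The pads swing forward as they close: fully open they stand 13 mm farther back than shut.
Start: joints at [1.227, 0.053, 1.613, -0, 1.476, -0.119], TCP at [0.139, 0.609, 0.231] pointing down, gripper open.
Joint ranges: [-3.01, 3.01], [-1.01, 2.22], [0.06, 2.58], [-1.02, 4.17], [0.09, 2.62], [-3.14, 3.14]. Speed limits (rad/s): [2.57, 2.57, 3.14, 3.14, 3.14, 3.14].

## Interface

Orientations are given as a rotation vector (axis times angle).
In Python, from station import ctrl gives the robot as it stands.
- The arm moves only by the tool apply_moves, never from a script. Its argument "rows" is a list of rows, each a list of 6 numbers: the shift along the tool's x, y, z in cm, then the turn, a rotation vector about the tool's x, y, z in units of 5 degrees (1.0 is 5 degrees). In form: [[x, y, z, rx, ry, rz], ...]. A call has 1 to 20 rows; each row is the pose to reach, as a shift and turn from the pose measured when the call began, along the tool's axes at that moment; what a row does not reach only later rows make up. A row lasts 1/10 s, in which the tool goes at most 50 mm and 8.59 degrees, less where a joint would pass 70% of its speed; a pose out of reach is approached as far as the arm can. A call with a gripper value outside its range is refused whole. "grip" is the closure, from 0 (fully open) to 1 (shut), set as the call begins (left out, the last holds). The fingers move at their own pace and stop on an object; "squeeze" is the grip in N (left out, the last holds). Time passes only in rows, so rows that repeat a pose let the fingers close. It gives the time, the measured TCP pose, the force and the opening at its end, in the units of the state.
- ctrl.get_obs(): the state, without advancing time (a new reading comes with each control period).
- ctrl.get_image(name): name is "side" or "top" or "wrist"; returns a dict with "color" (480x640x3 uint8, blue, green, red), "mtx" (3x3 intrinsics, pixels), "D" ([k1, k2, p1, p2, k3] as OpenCV has them; the pictures are not rectified), "rvec" (rotation vector, rad) and "tvec" (3), from world to camera coordinates, as OpenCV has them. Camera axes: x right, y down, z forward; pixel columns grow to the right and rows downward; lengths in m; the calibration is good to about 2 mm. A picture is of the moment at which its call begins. There is no depth.
- ctrl.finish_job(): hands the job in, once; it reports no verdict.
The state is a dict: "t": time; "q": joint angles; "dq": joint speeds; "effort": joint torques, N m; "tool_pos": TCP position; "tool_rot": TCP orientation; "contact_force": force on the tool from outside, world axes, zero at the start; "wrist_torque": the same for the moment, N m; "opening": finger opening in m.
Only numpy, scipy, OpenCV 4.12 (cv2) and the standard library are available. Lean on these libraries where they do the work, as an engineer would, in place of code of your own. Each camera call takes 0.05 s, during which the arm holds its last target.

## Working session

There is one attempt and no reset: what is moved stays moved. The work goes in short steps, Python scripts to look and compute and a tool call to move; the robot and the scene stay as the last step left them, time stands still between calls to the robot, and variables do not carry over. Pictures are saved under pics/ and viewed, and the job is handed in when it is done.

Besides the shell and the picture viewer there is one more tool, called after "Request:" in YAML: its name, and indented under it one key for each argument. apply_moves: Moves the arm, as the interface text tells. Its arguments: {"type":"object","properties":{"rows":{"type":"array","items":{"type":"array","items":{"type":"number"}}},"grip":{"type":"number"},"squeeze":{"type":"number"}},"required":["rows"]}

```bash
ls; mkdir -p pics
cat > h.py <<'E'
import numpy as np, cv2
from station import ctrl
def snap(n,f):
    im=ctrl.get_image(n); cv2.imwrite('pics/'+f,im['color']); 
    np.savez('pics/'+f+'.npz',**{k:np.array(v) for k,v in im.items()}); return im
def load(f): return dict(np.load('pics/'+f+'.npz'))
def ray(im,uv):
    p=cv2.undistortPoints(np.array([[uv]],float),im['mtx'],im['D'])[0,0]
    R=cv2.Rodrigues(np.array(im['rvec'],float))[0]; t=np.array(im['tvec'],float).ravel()
    return -R.T@t, R.T@np.array([p[0],p[1],1.])
def onz(im,uv,z):
    o,d=ray(im,uv); return o+d*(z-o[2])/d[2]
def proj(im,P):
    return cv2.projectPoints(np.array(P,float).reshape(-1,3),np.array(im['rvec'],float),np.array(im['tvec'],float),im['mtx'],im['D'])[0].reshape(-1,2)
E
python3 - <<'E'
from h import *
o=ctrl.get_obs(); print(o)
for n in('side','top','wrist'):
    im=snap(n,n+'0.png'); print(n,ray(im,(320,240)))
E
```

```text
pics
{'t': 0.0, 'q': array([ 1.22701598e+00,  5.33779768e-02,  1.61431618e+00, -4.78825520e-06,
        1.47599266e+00, -1.18970826e-01]), 'dq': array([-0.00042516, -0.00066626, -0.00074264, -0.00051941, -0.00061215,
        0.00121857]), 'effort': array([-1.78971401e-03, -3.93693960e+01, -3.70170844e+01, -3.78562490e-04,
        7.27523482e-03, -8.06088167e-06]), 'tool_pos': array([0.1390944 , 0.60867852, 0.23003668]), 'tool_rot': array([-0.35233257, -3.12129267,  0.00320307]), 'contact_force': array([-0.01122962, -0.74328247,  0.00129   ]), 'wrist_torque': array([ 0.01309324, -0.00664937, -0.06456088]), 'opening': 0.08528996084601045}
side (array([0.3664693 , 0.62557528, 0.86851306]), array([ 0.11213121, -0.71771325, -0.68727256]))
top (array([ 0.43251163, -0.14914452,  1.22253972]), array([ 0.05317966,  0.01202271, -0.99853685]))
wrist (array([0.06242227, 0.62576594, 0.37194515]), array([ 0.31386555, -0.07715811, -0.94643127]))
```

View pics/side0.png

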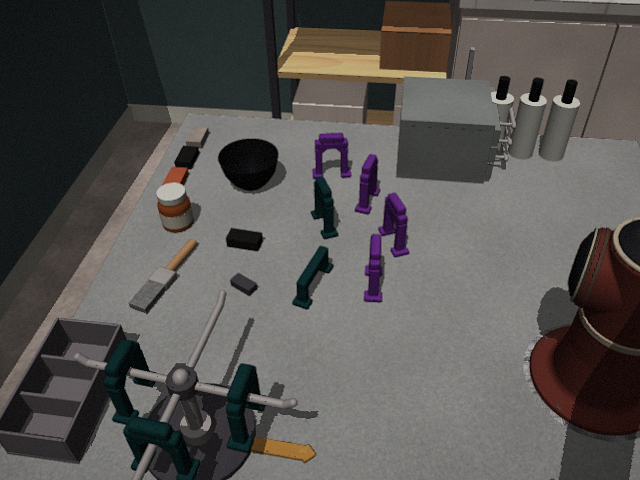

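View pics/top0.png

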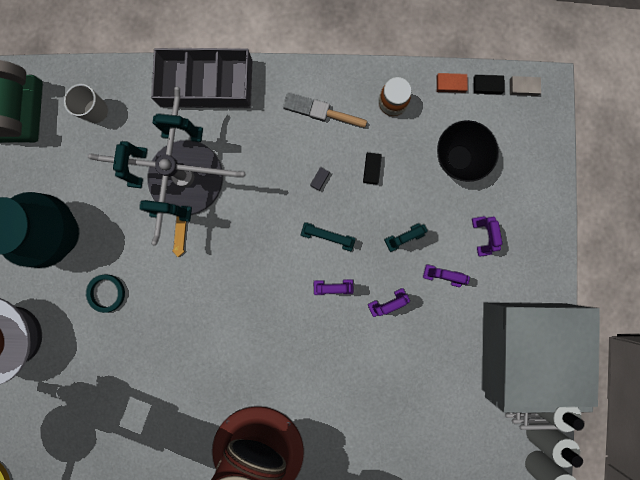

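View pics/wrist0.png

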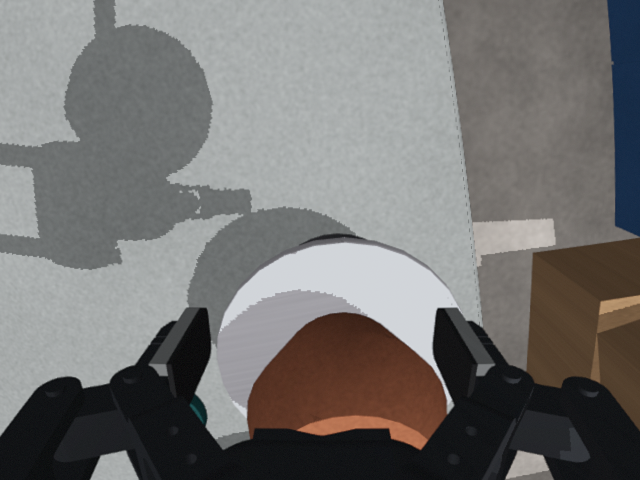

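Run:
```python
from h import *
T=load('top0.png');S=load('side0.png')
for n,im,c in(('t',T,[(130,40,340,280),(280,200,460,270)]),('s',S,[(60,280,340,480),(280,160,420,320)])):
    for i,(a,b,x,y) in enumerate(c):
        cr=im['color'][b:y,a:x]; f=min(800/cr.shape[1],600/cr.shape[0]); cv2.imwrite(f'pics/c_{n}{i}.png',cv2.resize(cr,None,fx=f,fy=f,interpolation=cv2.INTER_CUBIC)); print(n,i,f)
print('ball top',onz(T,(166,164),.170),'stand',onz(T,(185,177),.01))
print('side ball',onz(S,(181,378),.165))
for uv in((242,174),(180,250)): print(onz(T,uv,.16),onz(T,uv,.0))
for nm,im,box in(('T',T,(290,215,440,260)),('S',S,(285,170,345,315))):
    hsv=cv2.cvtColor(im['color'],cv2.COLOR_BGR2HSV)
    m=((hsv[...,0]>75)&(hsv[...,0]<100)&(hsv[...,1]>120)).astype(np.uint8)
    a,b,x,y=box; mm=np.zeros_like(m); mm[b:y,a:x]=m[b:y,a:x]
    n,l,st,ce=cv2.connectedComponentsWithStats(mm)
    for k in range(1,n):
        if st[k,4]>60: print(nm,st[k],ce[k],cv2.minAreaRect(np.argwhere(l==k)[:,::-1].astype(np.float32)))
```

```text
t 0 2.5
t 1 4.444444444444445
s 0 2.857142857142857
s 1 3.75
ball top [0.63766417 0.18374839 0.17      ] stand [0.63846453 0.18725275 0.01      ]
side ball [0.6353043  0.19129473 0.165     ]
[0.62129097 0.02726104 0.16      ] [0.64971786 0.05382465 0.        ]
[0.46197911 0.15001944 0.16      ] [0.46641639 0.19506833 0.        ]
T [301 223  54  28 543] [327.66850829 235.90607735] ((327.6440734863281, 236.5457000732422), (53.54365921020508, 13.345227241516113), 17.592426300048828)
T [385 224  42  28 439] [405.76309795 236.68109339] ((406.1244812011719, 236.332275390625), (13.100858688354492, 42.21702575683594), 64.88516235351562)
S [311 177  27  62 823] [324.07411908 207.23207776] ((321.7900390625, 207.53001403808594), (61.23544692993164, 22.627416610717773), 81.8698959350586)
S [293 247  40  62 846] [310.72931442 276.58983452] ((312.4264831542969, 277.45587158203125), (22.123315811157227, 64.48346710205078), 30.963756561279297)
```

View pics/c_t0.png

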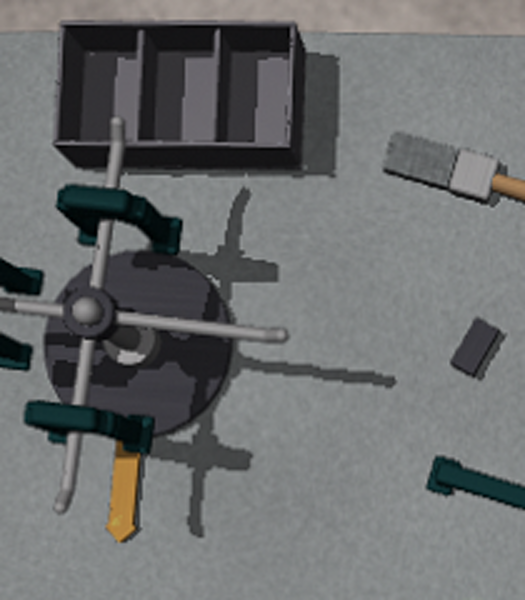

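View pics/c_t1.png

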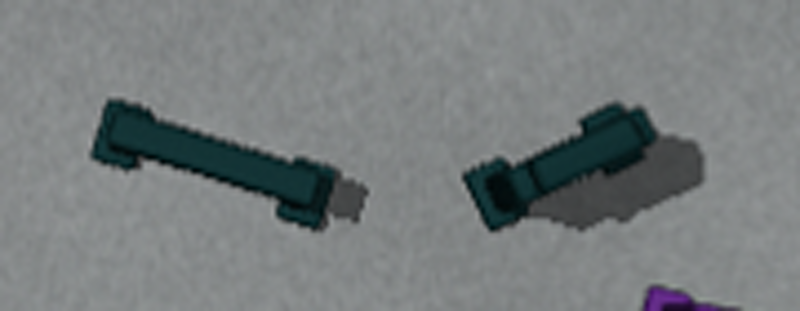

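View pics/c_s1.png

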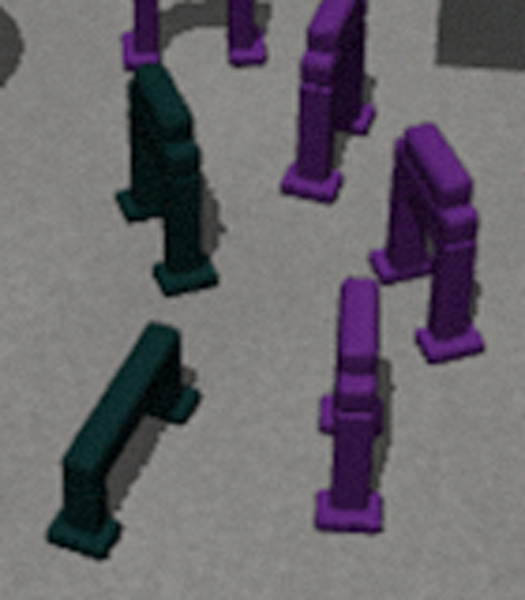

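View pics/c_s0.png

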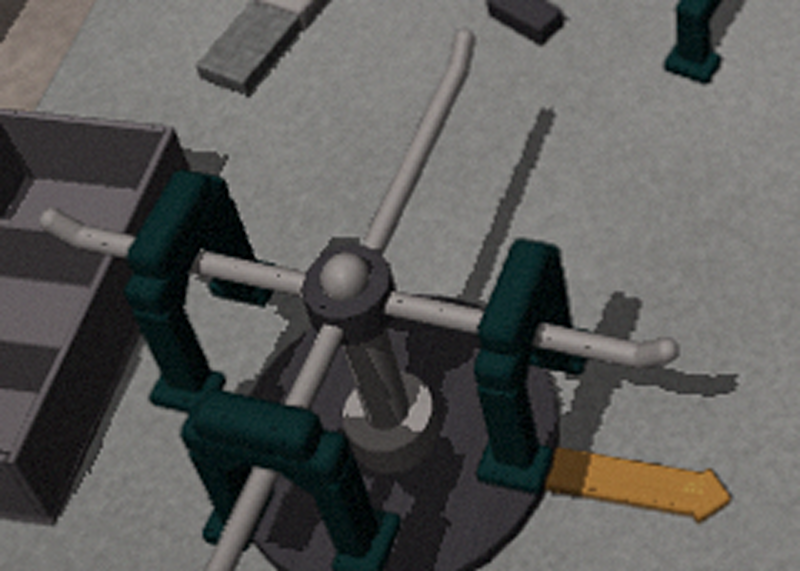

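Run:
```python
from h import *
T=load('top0.png');S=load('side0.png')
t0=lambda u,v:(130+(u+.5)/2.5-.5,40+(v+.5)/2.5-.5); t1=lambda u,v:(280+(u+.5)/4.444-.5,200+(v+.5)/4.444-.5)
s0=lambda u,v:(60+(u+.5)/2.857-.5,280+(v+.5)/2.857-.5); s1=lambda u,v:(280+(u+.5)/3.75-.5,160+(v+.5)/3.75-.5)
ax=onz(T,t0(138,342),.01);print('stand',ax)
print('ball T',onz(T,t0(86,308),.172),'S',onz(S,s0(345,270),.172))
tip=onz(T,t0(121,542),.004);print('tip T',tip,'S',onz(S,s0(732,495),.004))
a=onz(T,t0(125,319.5),.15);b=onz(T,t0(262,334),.15);print('branch',a,b)
a2=onz(S,s0(380,240),.15);b2=onz(S,s0(455,70),.15);print('branchS',a2,b2)
for p,q in((a,b),(a2,b2)):
  print('ang',np.arctan2(*(q-p)[1::-1]), np.arctan2(*(tip-ax)[1::-1]),np.linalg.norm((tip-ax)[:2]))
L=onz(T,t1(495,192),.004);R=onz(T,t1(615,138),.004)
print('feet',L,R,(L+R)/2,np.linalg.norm(L-R),np.arctan2(*(R-L)[1::-1]))
cl=onz(T,t1(525,183),.114);cr=onz(T,t1(642,132),.114)
print('crown',cl,cr,(cl+cr)/2,np.arctan2(*(cr-cl)[1::-1]))
print('S foot near',onz(S,s1(185,278),.004)); 
c1=onz(S,s1(150,75),.114);c2=onz(S,s1(180,140),.114);print('S crown',c1,c2)
```

```text
stand [0.6396515  0.18754412 0.01      ]
ball T [0.63950714 0.18720338 0.172     ] S [0.63531853 0.18970943 0.172     ]
tip T [0.45092842 0.19792226 0.004     ] S [0.44819963 0.19601905 0.004     ]
branch [0.63456229 0.16054506 0.15      ] [0.62424859 0.04463831 0.15      ]
branchS [0.63152952 0.15624776 0.15      ] [0.62288076 0.04134465 0.15      ]
ang -1.6595453422480422 3.0866566215398072 0.18900821813987637
ang -1.6459246938301593 3.0866566215398072 0.18900821813987637
feet [ 0.4946521  -0.30029369  0.004     ] [ 0.52457423 -0.36321505  0.004     ] [ 0.50961316 -0.33175437  0.004     ] 0.06967374854899226 -1.1269009397347478
crown [ 0.49368009 -0.30095645  0.114     ] [ 0.51945494 -0.35686649  0.114     ] [ 0.50656752 -0.32891147  0.114     ] -1.1388277682689827
S foot near [ 0.4910904  -0.29877697  0.004     ]
S crown [ 0.51540955 -0.34291997  0.114     ] [ 0.49163212 -0.28855848  0.114     ]
```

```bash
cat >> h.py <<'E'
from scipy.spatial.transform import Rotation as Ro
def downrot(yang):
    y=np.array([np.cos(yang),np.sin(yang),0]); z=np.array([0,0,-1.]); x=np.cross(y,z)
    return Ro.from_matrix(np.stack([x,y,z],1))
def row(pos,yang,o=None):
    o=o or ctrl.get_obs(); R=Ro.from_rotvec(o['tool_rot'])
    d=R.inv().apply(np.array(pos)-o['tool_pos'])*100
    r=(R.inv()*downrot(yang)).as_rotvec()/np.deg2rad(5)
    return np.round(np.r_[d,r],2).tolist()
E
python3 - <<'E'
from h import *
print(row((.139,.609,.33),1.346));print(row((.63,.073,.32),-.08));print(row((.63,.073,.24),-.08))
E
```

```text
[0.02, -0.0, -9.96, -0.02, -0.0, 0.0]
[-59.79, -41.31, -8.91, -0.02, 0.01, 16.34]
[-59.79, -41.3, -0.91, -0.02, 0.01, 16.34]
```

Request:
apply_moves:
  rows:
    - [0,0,-5,0,0,0]
    - [0,0,-10,0,0,0]
    - [-59.8,-41.3,-9,0,0,16.3]
    - [-59.8,-41.3,-9,0,0,16.3]
    - [-59.8,-41.3,-9,0,0,16.3]
    - [-59.8,-41.3,-9,0,0,16.3]
    - [-59.8,-41.3,-9,0,0,16.3]
    - [-59.8,-41.3,-9,0,0,16.3]
    - [-59.8,-41.3,-9,0,0,16.3]
    - [-59.8,-41.3,-9,0,0,16.3]
    - [-59.8,-41.3,-9,0,0,16.3]
    - [-59.8,-41.3,-9,0,0,16.3]
    - [-59.8,-41.3,-9,0,0,16.3]
    - [-59.8,-41.3,-9,0,0,16.3]
    - [-59.8,-41.3,-9,0,0,16.3]
    - [-59.8,-41.3,-9,0,0,16.3]
    - [-59.8,-41.3,-9,0,0,16.3]
    - [-59.8,-41.3,-9,0,0,16.3]
    - [-59.8,-41.3,-4,0,0,16.3]
    - [-59.8,-41.3,-1,0,0,16.3]
  grip: 0.3

```text
t: 2.15
tool_pos: [0.6291, 0.0734, 0.2386]
tool_rot: [-2.304, -2.135, 0.004]
contact_force: [-1.0, 0.2, -1.0]
opening: 0.0596
```

Run:
```python
from h import *
o=ctrl.get_obs();print(o['t'],o['tool_pos'],o['tool_rot'],o['opening'],o['q'])
im=snap('wrist','w1.png'); print(row((.63,.073,.138),-.08))
print(proj(im,[[.6297,.0734,.15]]))
```

```text
2.15 [0.62906213 0.0734405  0.23858533] [-2.30395786 -2.13458943  0.00376287] 0.05957181700505536 [-7.37110048e-04  6.95284108e-02  1.58318643e+00 -1.06179906e-03
  1.49116444e+00  7.56286143e-02]
[-0.01, 0.52, 9.37, -0.14, 0.02, 0.05]
[[321.15790003 239.79040339]]
```

View pics/w1.png

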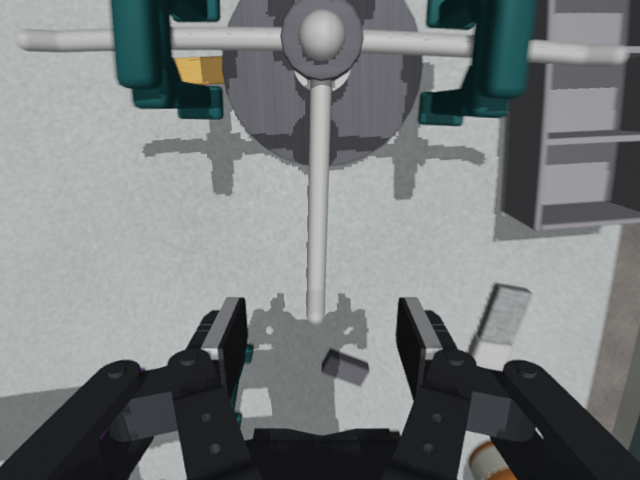

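Request:
apply_moves:
  rows:
    - [0,0.5,4,0,0,0]
    - [0,0.5,7,0,0,0]
    - [0,0.5,9,0,0,0]
    - [0,0.5,10,0,0,0]
    - [0,0.5,10,0,0,0]
    - [0,0.5,10,0,0,0]

```text
t: 2.8
tool_pos: [0.6305, 0.0735, 0.1335]
tool_rot: [-2.299, -2.132, 0.013]
contact_force: [0.4, -0.6, -0.4]
opening: 0.0596
```

Request:
apply_moves:
  rows:
    - [0,0,0,0,0,0]
    - [0,0,0,0,0,0]
    - [0,0,0,0,0,0]
    - [0,0,0,0,0,0]
    - [0,0,0,0,0,0]
    - [0,0,0,0,0,0]
  grip: 1
  squeeze: 20

```text
t: 3.4
tool_pos: [0.631, 0.0735, 0.1346]
tool_rot: [-2.3, -2.132, 0.012]
contact_force: [-2.6, -0.4, 5.9]
opening: 0.011
```

Run:
```python
from h import *
o=ctrl.get_obs();print(o['t'],o['tool_pos'],o['tool_rot'],o['opening'],o['contact_force'])
ax=np.array([.639,.188]); p=o['tool_pos']; d=p[:2]-ax; r=np.hypot(*d); a=np.arctan2(d[1],d[0]); print(r,a)
y=Ro.from_rotvec(o['tool_rot']).as_matrix()[:,1]; ya=np.arctan2(y[1],y[0]); print('y',ya)
tot=-(a-(-3.196)); print('turn',tot)
for k in range(1,13):
    b=a+tot*k/12; print(row((*(ax+r*np.array([np.cos(b),np.sin(b)])),p[2]),ya+tot*k/12,o))
```

```text
3.4 [0.63099202 0.07350358 0.13461733] [-2.29953088 -2.13249457  0.01166825] 0.011026179513360457 [-2.56382652 -0.40101945  5.92397518]
0.11477612269280701 -1.6406234873978547
y -0.07534927628806823
turn -1.5553765126021455
[0.09, -1.48, 0.01, -0.1, 0.03, 1.49]
[0.37, -2.94, 0.03, -0.1, 0.03, 2.97]
[0.83, -4.36, 0.04, -0.1, 0.04, 4.46]
[1.48, -5.7, 0.05, -0.1, 0.05, 5.94]
[2.29, -6.94, 0.06, -0.09, 0.05, 7.43]
[3.25, -8.07, 0.07, -0.09, 0.06, 8.91]
[4.36, -9.07, 0.07, -0.09, 0.07, 10.4]
[5.58, -9.91, 0.08, -0.08, 0.07, 11.88]
[6.9, -10.59, 0.08, -0.08, 0.08, 13.37]
[8.3, -11.09, 0.09, -0.08, 0.08, 14.85]
[9.76, -11.41, 0.09, -0.07, 0.09, 16.34]
[11.24, -11.54, 0.08, -0.07, 0.1, 17.82]
```

Run:
```python
from h import *
o=ctrl.get_obs()
ax=np.array([.639,.188]); p=o['tool_pos']; d=p[:2]-ax; r=np.hypot(*d); a=np.arctan2(d[1],d[0])
tot=-1.555
for k in range(1,18):
    b=a+tot*k/17; print(np.round(row((*(ax+r*np.array([np.cos(b),np.sin(b)])),p[2]),-.0753+tot*k/17,o),1).tolist())
```

```text
[0.0, -1.0, 0.0, -0.1, 0.0, 1.0]
[0.2, -2.1, 0.0, -0.1, 0.0, 2.1]
[0.4, -3.1, 0.0, -0.1, 0.0, 3.1]
[0.7, -4.1, 0.0, -0.1, 0.0, 4.2]
[1.2, -5.1, 0.0, -0.1, 0.0, 5.2]
[1.6, -6.0, 0.0, -0.1, 0.0, 6.3]
[2.2, -6.9, 0.1, -0.1, 0.0, 7.3]
[2.9, -7.7, 0.1, -0.1, 0.1, 8.4]
[3.6, -8.4, 0.1, -0.1, 0.1, 9.4]
[4.4, -9.1, 0.1, -0.1, 0.1, 10.5]
[5.3, -9.7, 0.1, -0.1, 0.1, 11.5]
[6.2, -10.2, 0.1, -0.1, 0.1, 12.6]
[7.1, -10.7, 0.1, -0.1, 0.1, 13.6]
[8.1, -11.0, 0.1, -0.1, 0.1, 14.7]
[9.2, -11.3, 0.1, -0.1, 0.1, 15.7]
[10.2, -11.5, 0.1, -0.1, 0.1, 16.8]
[11.2, -11.5, 0.1, -0.1, 0.1, 17.8]
```

Request:
apply_moves:
  rows:
    - [0,-1,0,0,0,1]
    - [0.2,-2.1,0,0,0,2.1]
    - [0.4,-3.1,0,0,0,3.1]
    - [0.7,-4.1,0,0,0,4.2]
    - [1.2,-5.1,0,0,0,5.2]
    - [1.6,-6,0,0,0,6.3]
    - [2.2,-6.9,0,0,0,7.3]
    - [2.9,-7.7,0,0,0,8.4]
    - [3.6,-8.4,0,0,0,9.4]
    - [4.4,-9.1,0,0,0,10.5]
    - [5.3,-9.7,0,0,0,11.5]
    - [6.2,-10.2,0,0,0,12.6]
    - [7.1,-10.7,0,0,0,13.6]
    - [8.1,-11,0,0,0,14.7]
    - [9.2,-11.3,0,0,0,15.7]
    - [10.2,-11.5,0,0,0,16.8]
    - [11.2,-11.5,0,0,0,17.8]
    - [11.2,-11.5,0,0,0,17.8]
    - [11.2,-11.5,0,0,0,17.8]
    - [11.2,-11.5,0,0,0,17.8]

```text
t: 5.4
tool_pos: [0.5223, 0.1946, 0.1347]
tool_rot: [3.14, -0.09, -0.024]
contact_force: [-8.6, 1.8, 4.1]
opening: 0.0109
```

Run:
```python
from h import *
o=ctrl.get_obs();print(o['t'],o['tool_pos'],o['opening'],o['contact_force'],o['q'])
d=o['tool_pos'][:2]-np.array([.639,.188]);print(np.hypot(*d),np.arctan2(d[1],d[0]))
snap('top','top1.png')
```

```text
5.4 [0.52232054 0.19455803 0.1346526 ] 0.010883808642924781 [-8.64195953  1.76125559  4.10234435] [ 0.22143014 -0.01843034  1.8508765   0.00329489  1.32428541  1.84877862]
0.11686361310191325 3.085446235306331
```

View pics/top1.png

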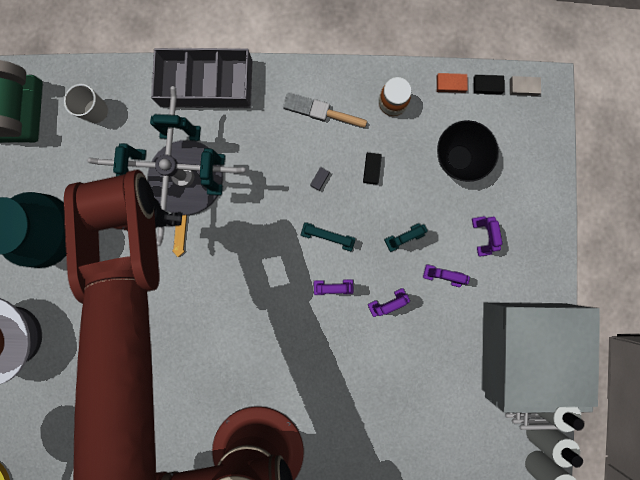

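Request:
apply_moves:
  rows:
    - [0,0,0,0,0,0]
    - [0,0,0,0,0,0]
    - [0,0,0,0,0,0]
    - [0,0,0,0,0,0]
    - [0,0,0,0,0,0]
    - [0,0,-3,0,0,0]
    - [0,0,-7,0,0,0]
    - [0,0,-11,0,0,0]
    - [0,0,-14,0,0,0]
    - [0,0,-14,0,0,0]
  grip: 0.3

```text
t: 6.45
tool_pos: [0.5271, 0.1951, 0.2814]
tool_rot: [-3.138, 0.09, 0.008]
contact_force: [0.9, -1.0, 0.3]
opening: 0.0597
```

Run:
```python
from h import *
o=ctrl.get_obs();print(o['t'],o['tool_pos'],o['opening'],o['contact_force'])
im=snap('wrist','w2.png')
ax=np.array([.639,.188]);b=3.087;P=[[*(ax+r*np.array([np.cos(b),np.sin(b)])),.15] for r in(.03,.09,.15)]
print(proj(im,P))
print('above handle',row((.508,-.33,.26),.44))
```

```text
6.45 [0.52713569 0.19507388 0.28136184] 0.059663825159943805 [ 0.93185313 -1.02593358  0.28695169]
[[321.35060215 104.49497311]
 [321.51203692 192.70942768]
 [321.65343094 270.66149181]]
above handle [1.24, 52.5, 1.76, -0.12, 0.06, -23.7]
```

View pics/w2.png

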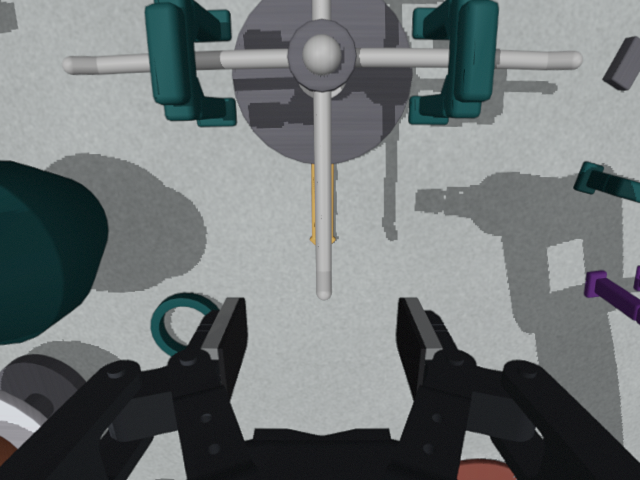

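Request:
apply_moves:
  rows:
    - [1.2,52.5,1.8,0,0,-23.7]
    - [1.2,52.5,1.8,0,0,-23.7]
    - [1.2,52.5,1.8,0,0,-23.7]
    - [1.2,52.5,1.8,0,0,-23.7]
    - [1.2,52.5,1.8,0,0,-23.7]
    - [1.2,52.5,1.8,0,0,-23.7]
    - [1.2,52.5,1.8,0,0,-23.7]
    - [1.2,52.5,1.8,0,0,-23.7]
    - [1.2,52.5,1.8,0,0,-23.7]
    - [1.2,52.5,1.8,0,0,-23.7]
    - [1.2,52.5,1.8,0,0,-23.7]
    - [1.2,52.5,1.8,0,0,-23.7]
    - [1.2,52.5,1.8,0,0,-23.7]
    - [1.2,52.5,1.8,0,0,-23.7]
    - [1.2,52.5,1.8,0,0,-23.7]
    - [1.2,52.5,1.8,0,0,-23.7]
    - [1.2,52.5,1.8,0,0,-23.7]
    - [1.2,52.5,1.8,0,0,-23.7]
    - [1.2,52.5,1.8,0,0,-23.7]
    - [1.2,52.5,1.8,0,0,-23.7]

```text
t: 8.5
tool_pos: [0.5076, -0.3299, 0.2596]
tool_rot: [-1.679, -2.645, 0.007]
contact_force: [-0.3, -0.1, 1.0]
opening: 0.0598
```

Run:
```python
from h import *
o=ctrl.get_obs();print(o['t'],o['tool_pos'],o['tool_rot'],o['opening'],o['q'])
im=snap('wrist','w3.png');snap('top','top2.png')
c=np.array([.508,-.33]);d=np.array([np.cos(-1.13),np.sin(-1.13)])
print(proj(im,[[*(c+s*d),.114] for s in(-.03,0,.03)]))
```

```text
8.5 [ 0.50759725 -0.32993736  0.25964738] [-1.67923821 -2.64506573  0.00652201] 0.05979900660313709 [-0.69680894 -0.00304606  1.62251962 -0.00524372  1.53000438 -1.13605869]
[[322.87781624 177.25088583]
 [322.84229446 216.50896852]
 [322.80667349 253.50740176]]
```

View pics/w3.png

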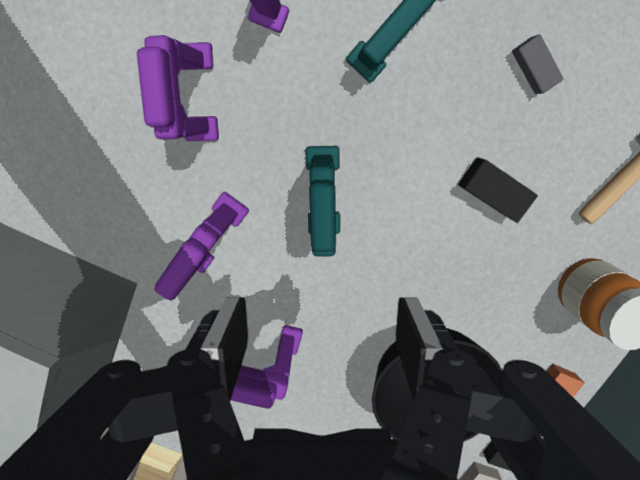

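View pics/top2.png

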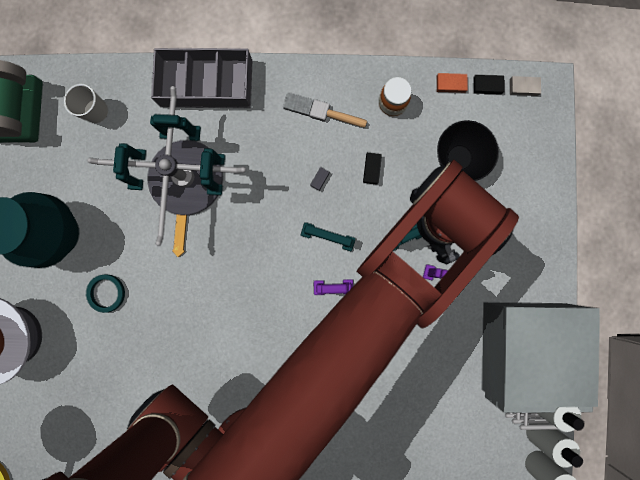

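Request:
apply_moves:
  rows:
    - [0,0,4,0,0,0]
    - [0,0,8,0,0,0]
    - [0,0,12,0,0,0]
    - [0,0,14,0,0,0]
    - [0,0,15.5,0,0,0]
    - [0,0,16.5,0,0,0]
    - [0,0,17,0,0,0]
    - [0,0,17,0,0,0]
    - [0,0,17,0,0,0]

```text
t: 9.5
tool_pos: [0.5068, -0.3304, 0.0912]
tool_rot: [-1.68, -2.647, 0.007]
contact_force: [-0.7, -0.4, -0.3]
opening: 0.0597
```

Run:
```python
from h import *
o=ctrl.get_obs();print(o['t'],o['tool_pos'],o['tool_rot'],o['opening'],o['contact_force'])
snap('wrist','w4.png');snap('side','s4.png')
```

```text
9.5 [ 0.50677898 -0.33040275  0.09115165] [-1.68031669 -2.64718583  0.00691629] 0.05974587777690417 [-0.67737741 -0.42241123 -0.3359791 ]
```

View pics/w4.png

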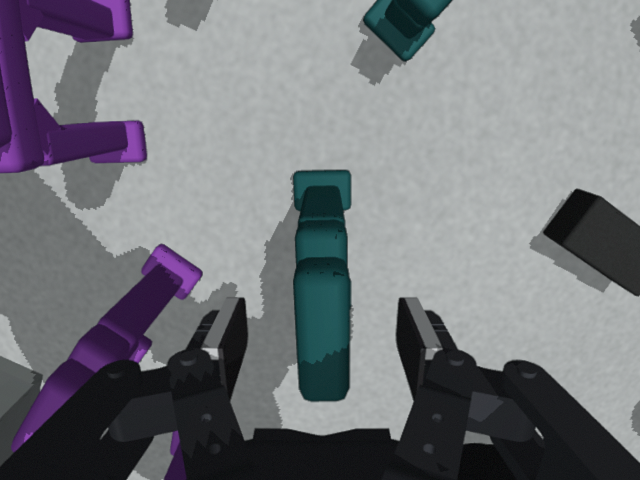

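View pics/s4.png

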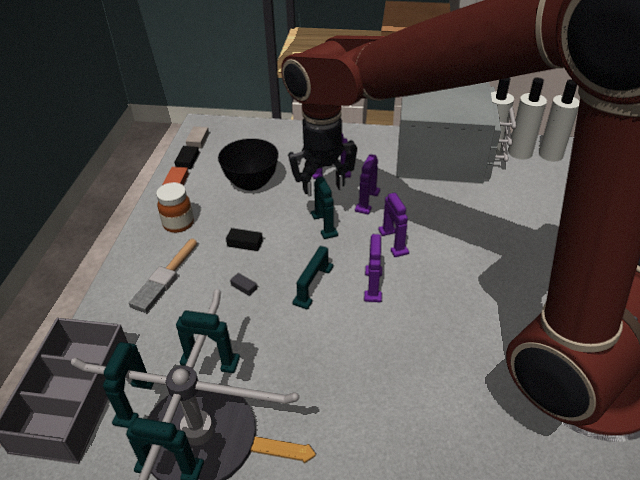

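Request:
apply_moves:
  rows:
    - [0,0,0.4,0,0,0]
    - [0,0,0.4,0,0,0]
    - [0,0,0.4,0,0,0]
    - [0,0,0.4,0,0,0]
    - [0,0,0.4,0,0,0]
    - [0,0,0.4,0,0,0]
    - [0,0,0.4,0,0,0]
    - [0,0,0.4,0,0,0]
  grip: 1
  squeeze: 60

```text
t: 10.4
tool_pos: [0.5069, -0.3305, 0.0874]
tool_rot: [-1.681, -2.648, 0.007]
contact_force: [0.0, -0.1, 2.2]
opening: 0.019
```

Request:
apply_moves:
  rows:
    - [0,0,-2,0,0,0]
    - [0,0,-5,0,0,0]
    - [0,0,-9,0,0,0]
    - [0,0,-13,0,0,0]
    - [0,0,-17,0,0,0]
    - [0,0,-20,0,0,0]
    - [0,0,-20,0,0,0]
    - [0,0,-20,0,0,0]

```text
t: 11.2
tool_pos: [0.508, -0.3301, 0.2864]
tool_rot: [-1.68, -2.647, 0.007]
contact_force: [-0.7, 0.6, -3.8]
opening: 0.019
```

Run:
```python
from h import *
o=ctrl.get_obs();print(o['t'],o['tool_pos'],o['tool_rot'],o['opening'],o['contact_force'])
im=snap('side','s5.png');snap('wrist','w5.png')
cr=im['color'][20:300,220:440];cv2.imwrite('pics/s5c.png',cv2.resize(cr,None,fx=2.1,fy=2.1,interpolation=cv2.INTER_CUBIC))
```

```text
11.2 [ 0.50804656 -0.33013501  0.28642404] [-1.68008576 -2.6469034   0.00690895] 0.0189989648717421 [-0.7041616   0.61144737 -3.7614383 ]
```

View pics/s5c.png

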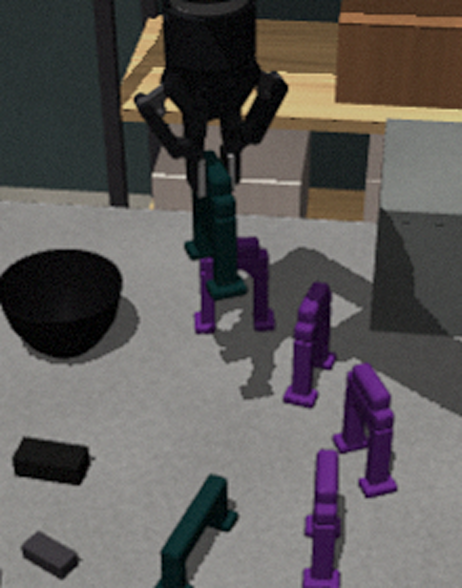

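View pics/w5.png

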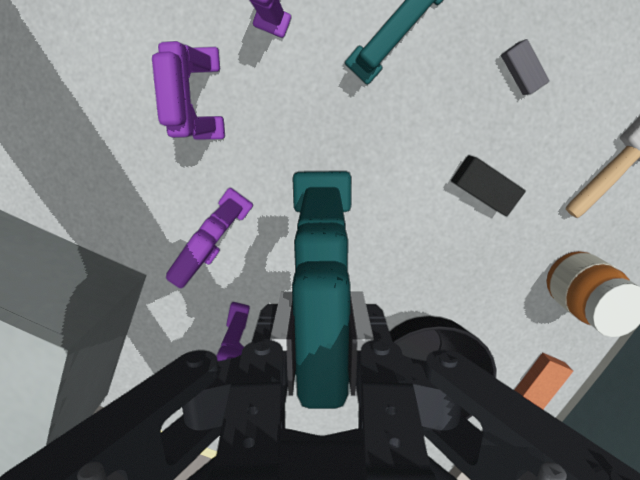

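Run:
```python
from h import *
o=ctrl.get_obs();p=o['tool_pos'];im=load('w5.png');R=Ro.from_rotvec(o['tool_rot'])
for uv,z in(((322,264),.112),((322,407),.110),((322,171),.008),((322,172),.004)):
    P=onz(im,uv,p[2]-.0874+z); print(uv,np.round(R.inv().apply(P-p)*1000,1))
c=np.array([.639,.188])+.09*np.array([np.cos(3.087),np.sin(3.087)]);print(c)
print('hang hover',row((*c,.30),-.055))
```

```text
(322, 264) [ 29.5   0.6 -24.4]
(322, 407) [-30.4   0.7 -22.8]
(322, 171) [43.4  0.9 79.7]
(322, 172) [42.2  0.9 83.7]
[0.54913408 0.1929109 ]
hang hover [45.5, 26.01, -1.53, -0.12, -0.06, 5.67]
```

Request:
apply_moves:
  rows:
    - [0,0,-2.5,0,0,0]
    - [3,1.7,-2.5,0,0,0.4]
    - [6,3.4,-2.5,0,0,0.8]
    - [9,5.2,-2.5,0,0,1.2]
    - [12,6.9,-2.5,0,0,1.5]
    - [15,8.6,-2.5,0,0,1.9]
    - [18,10.3,-2.5,0,0,2.2]
    - [21,12,-2.5,0,0,2.6]
    - [24,13.7,-2.5,0,0,3]
    - [27,15.4,-2.5,0,0,3.4]
    - [30,17.2,-2.5,0,0,3.8]
    - [33,18.9,-2.5,0,0,4.2]
    - [36,20.6,-2.5,0,0,4.6]
    - [39,22.3,-2.5,0,0,5]
    - [42,24,-2.5,0,0,5.3]
    - [44,25.1,-2.5,0,0,5.7]
    - [45.3,25.5,-2.5,0,0,5.7]
    - [45.3,25.5,-2.5,0,0,5.7]
    - [45.3,25.5,-2.5,0,0,5.7]
    - [45.3,25.5,-2.5,0,0,5.7]

```text
t: 13.3
tool_pos: [0.5455, 0.1878, 0.3093]
tool_rot: [-2.279, -2.148, 0.011]
contact_force: [0.8, -0.3, -2.8]
opening: 0.0191
```

Run:
```python
from h import *
o=ctrl.get_obs();print(o['t'],o['tool_pos'],o['tool_rot'],o['opening'],o['contact_force'])
im=snap('wrist','w6.png');snap('side','s6.png')
ax=np.array([.639,.188]);b=3.087
print(proj(im,[[*(ax+r*np.array([np.cos(b),np.sin(b)])),.15] for r in(.03,.09,.15)]))
print(row((.544,.193,.30),-.055))
```

```text
13.3 [0.54547347 0.1877521  0.3093208 ] [-2.27875565 -2.14846885  0.01136519] 0.019062602009754372 [ 0.83579889 -0.26904675 -2.76612147]
[[402.77932297 204.87216679]
 [326.82509751 204.7946815 ]
 [251.12064362 204.902464  ]]
[0.51, -0.18, 0.98, -0.13, -0.02, -0.05]
```

View pics/w6.png

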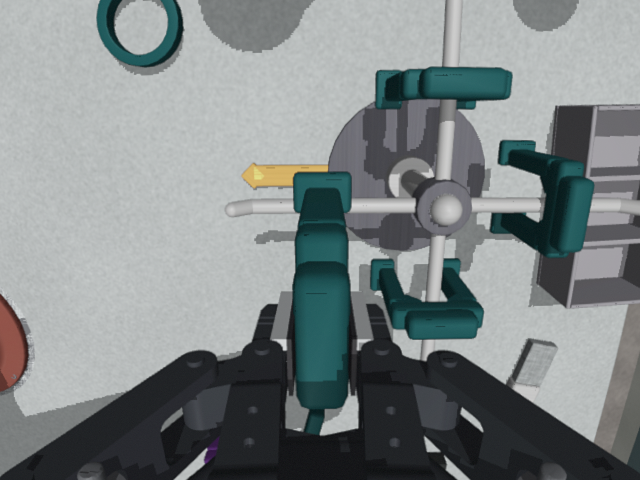

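View pics/s6.png

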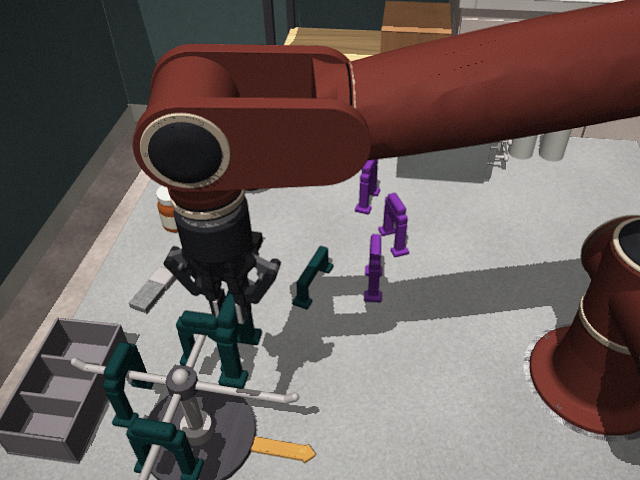

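Request:
apply_moves:
  rows:
    - [0.6,-0.2,0,0,0,0]
    - [0.6,-0.2,1,0,0,0]
    - [0.6,-0.2,2.5,0,0,0]
    - [0.6,-0.2,4,0,0,0]
    - [0.6,-0.2,5,0,0,0]
    - [0.6,-0.2,6,0,0,0]
    - [0.6,-0.2,7,0,0,0]
    - [0.6,-0.2,8,0,0,0]
    - [0.6,-0.2,9,0,0,0]
    - [0.6,-0.2,10,0,0,0]
    - [0.6,-0.2,11,0,0,0]
    - [0.6,-0.2,12,0,0,0]
    - [0.6,-0.2,12.8,0,0,0]
    - [0.6,-0.2,13.4,0,0,0]
    - [0.6,-0.2,13.8,0,0,0]
    - [0.6,-0.2,14,0,0,0]
    - [0.6,-0.2,14,0,0,0]
    - [0.6,-0.2,14,0,0,0]

```text
t: 15.2
tool_pos: [0.5427, 0.1943, 0.1703]
tool_rot: [-2.28, -2.148, 0.009]
contact_force: [-0.1, -0.5, -2.2]
opening: 0.0192
```

Run:
```python
from h import *
o=ctrl.get_obs();print(o['t'],o['tool_pos'],o['tool_rot'],o['opening'],o['contact_force'])
snap('wrist','w7.png');im=snap('side','s7.png')
cr=im['color'][200:480,60:340];cv2.imwrite('pics/s7c.png',cv2.resize(cr,None,fx=2.1,fy=2.1,interpolation=cv2.INTER_CUBIC))
```

```text
15.2 [0.54268907 0.19433976 0.17027891] [-2.27955323 -2.14845727  0.00907176] 0.01915822242899803 [-0.12716439 -0.50663885 -2.22938616]
```

View pics/w7.png

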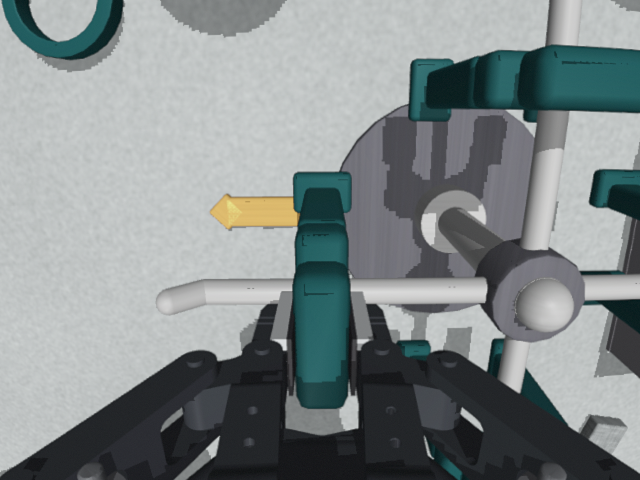

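View pics/s7c.png

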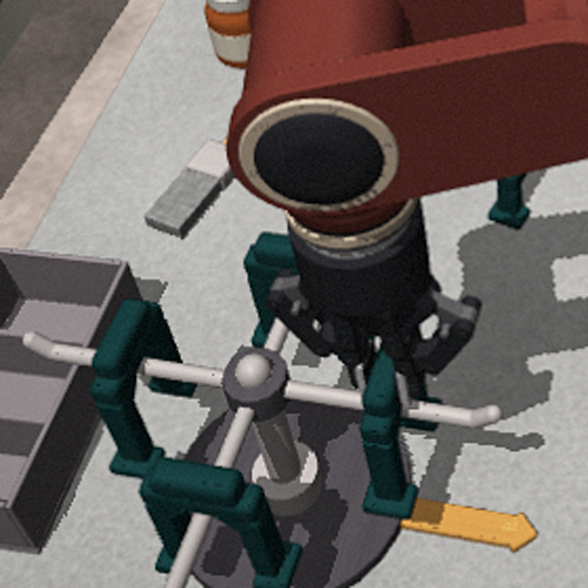

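Request:
apply_moves:
  rows:
    - [0,0,0.2,0,0,0]
    - [0,0,0.3,0,0,0]
    - [0,0,0.4,0,0,0]
    - [0,0,0.5,0,0,0]
    - [0,0,0.6,0,0,0]
    - [0,0,0.6,0,0,0]

```text
t: 15.9
tool_pos: [0.5425, 0.1943, 0.1641]
tool_rot: [-2.279, -2.148, 0.009]
contact_force: [0.1, 0.0, -3.2]
opening: 0.019
```

Request:
apply_moves:
  rows:
    - [0,0,0.05,0,0,0]
    - [0,0,0.1,0,0,0]
    - [0,0,0.1,0,0,0]
    - [0,0,0.1,0,0,0]

```text
t: 16.3
tool_pos: [0.5426, 0.1943, 0.1634]
tool_rot: [-2.28, -2.148, 0.009]
contact_force: [-0.5, -0.7, -0.1]
opening: 0.0193
```

Request:
apply_moves:
  rows:
    - [0,0,0,0,0,0]
    - [0,0,0,0,0,0]
    - [0,0,0,0,0,0]
    - [0,0,0,0,0,0]
    - [0,0,0,0,0,0]
    - [0,0,0,0,0,0]
  grip: 0.45

```text
t: 16.9
tool_pos: [0.5426, 0.1943, 0.1634]
tool_rot: [-2.28, -2.149, 0.009]
contact_force: [0.4, -0.5, -0.4]
opening: 0.0471
```

Request:
apply_moves:
  rows:
    - [0,0,-1,0,0,0]
    - [0,0,-2,0,0,0]
    - [0,0,-4,0,0,0]
    - [0,0,-7,0,0,0]
    - [0,0,-10,0,0,0]
    - [0,0,-14,0,0,0]
    - [0,0,-14,0,0,0]

```text
t: 17.6
tool_pos: [0.5469, 0.1946, 0.3126]
tool_rot: [-2.285, -2.153, -0.009]
contact_force: [-0.3, 0.1, 0.7]
opening: 0.047
```

Run:
```python
from h import *
o=ctrl.get_obs();print(o['t'],o['tool_pos'],o['opening'],o['contact_force'])
snap('wrist','w8.png');im=snap('side','s8.png')
cr=im['color'][200:480,60:340];cv2.imwrite('pics/s8c.png',cv2.resize(cr,None,fx=2.1,fy=2.1,interpolation=cv2.INTER_CUBIC))
print(row((.42,0.0,.35),-.055))
```

```text
17.6 [0.54690238 0.19460602 0.31260512] 0.0469629017765406 [-0.29613243  0.11685643  0.71744612]
[-20.11, -11.35, -4.37, -0.07, -0.04, -0.05]
```

View pics/w8.png

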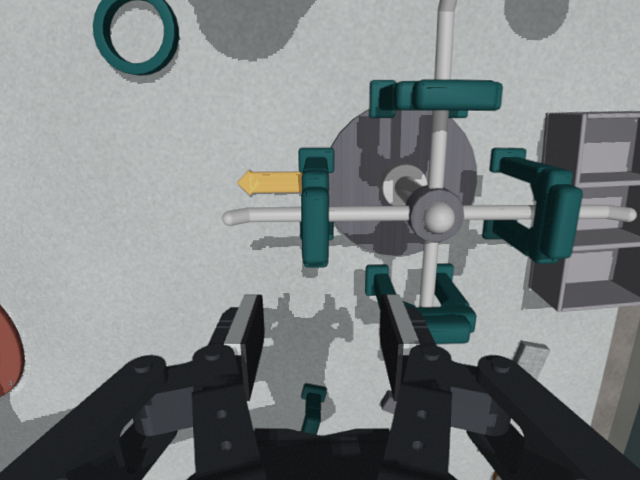

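View pics/s8c.png

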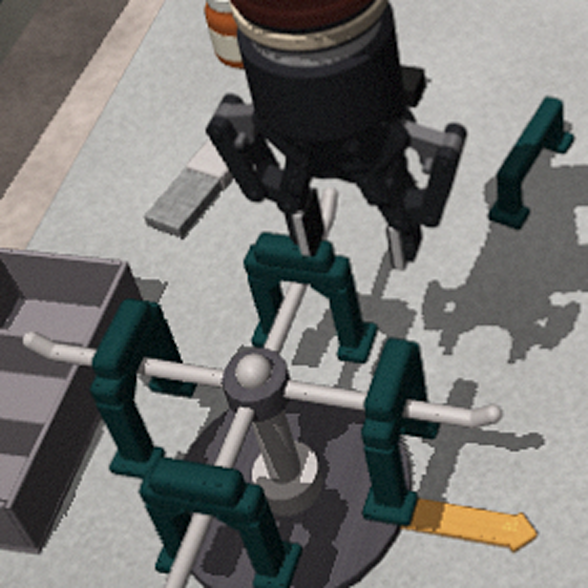

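Request:
apply_moves:
  rows:
    - [0,0,-3,0,0,0]
    - [0,0,-3,0,0,0]
    - [0,0,-3,0,0,0]
    - [0,0,-3,0,0,0]
    - [0,0,-3,0,0,0]
    - [0,0,-3,0,0,0]
    - [0,0,-3,0,0,0]
    - [0,0,-3,0,0,0]

```text
t: 18.5
tool_pos: [0.545, 0.194, 0.3359]
tool_rot: [-2.281, -2.15, 0.004]
contact_force: [0.1, 0.0, 0.3]
opening: 0.0472
```

Run:
```python
from h import *
im=load('w8.png')
ax=onz(im,(440,216),.172); a=onz(im,(240,216),.15); b=onz(im,(410,212),.15)
print('branch ang',np.arctan2(*(a-b)[1::-1]),'pointer',3.087)
c=(onz(im,(316,188),.188)+onz(im,(316,262),.188))/2; print('crown centre',c,'branch mid',[.549,.193])
im=snap('wrist','w9.png');print(ctrl.get_obs()['t'],ctrl.get_obs()['tool_pos'])
```

```text
branch ang 3.107134159320298 pointer 3.087
crown centre [0.54431465 0.19356164 0.188     ] branch mid [0.549, 0.193]
18.55 [0.54501982 0.19403757 0.33604582]
```

View pics/w9.png

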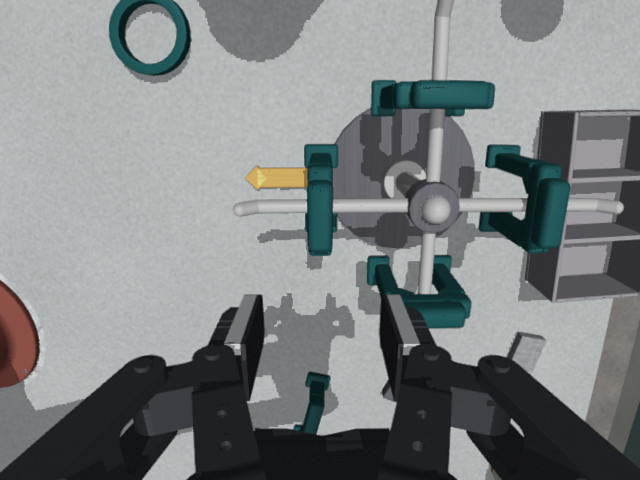

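The handle hangs astride the branch, crown at about (320,215), and nothing has moved since the last look. The branch points along the pointer at (275,178).

```bash
python3 -c "
from station import ctrl
print(ctrl.finish_job())"
```

```text
the job is handed in; nothing more can be done
None
```

The tall handle is hanging astride the empty branch, and the branch lies over the pointer. I handed the job in at about 18.6 s; no verdict was reported.

- **Turning the tree:** I pinched the empty branch from above and turned it clockwise by about 1.55 rad. I then let go, and a wrist picture showed the branch over the pointer before I went for the handle.
- **Hanging the handle:** I gripped the tall dark-green handle by its crown, lowered it over the branch until the branch took its weight, released it and backed off about 17 cm.
- **Last checks:**
  - The branch was about 0.02 rad off the pointer.
  - The handle's centre was about 5 mm outwards of the branch's middle and under 2 mm across it.
  - It looked upright, and did not move between two pictures 0.9 s apart.
  - The measured force on the tool was near zero.
- **Not measured:** I did not measure the low handle at the end. The arm never came near it, and the last pictures show no sign that it moved.

No check failed or disagreed beyond a few millimetres.

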